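# Pack the finished carvings into their presentation trays

### The job

The four finished bamboo carvings (wrist rest, round seal-paste box, square seal and slender paperweight) are scattered over the carver's bench among four gold-lined presentation trays. Put each carving in the tray whose recess has its shape and size, upright as it stands now and lying flat on the recess floor, setting it down without dropping it. Leave the lacquer jar and the water dish where they stand.

Things in the scene. Friction and masses are not known exactly. Their poses are not given: they have to be found in the camera images.
- wrist_rest: Finished carving in brown bamboo: a wrist rest, an arched half-pipe lying arch up, open below and at its ends, 120 mm long (its y axis), 50 mm wide (x), 32 mm high; its two long sides are upright for the lowest 20 mm, walls 5 mm thick. About 0.1 kg. Belongs in the wide rectangular recess. Origin: centre of its underside; z up.
- paste_box: Finished carving in the same brown: a round seal-paste box, closed and in one piece, 60 mm in diameter, 34 mm high, upright sides up to 31 mm. About 0.08 kg. Belongs in the round recess. Origin: centre of its underside; z up.
- seal: Finished carving in the same brown: a square seal, 36 x 36 mm block (sides along x and y) 42 mm high with a ball knob of 26 mm diameter on top, 68 mm high in all. About 0.08 kg. Belongs in the small square recess, in which its turn does not matter. Origin: centre of its underside; z up.
- paperweight: Finished carving in the same brown: a slender solid paperweight bar, 110 mm long (its y axis), 22 mm wide (x), 24 mm high. About 0.1 kg. Belongs in the narrow rectangular recess. Origin: centre of its underside; z up.
- tray_wide: Low dark-wood presentation tray, 80 x 150 mm and 10 mm high, with one recess 6 mm deep, a wide rectangle 66 mm (x) by 136 mm (y), lined in gold; the recess floor lies 4 mm above the origin and the tray's rim 10 mm above it; recess centred on the tray. Long axis y. Fixed to the bench. Origin: centre of its underside; z up.
- tray_round: Low dark-wood presentation tray, 90 x 90 mm and 10 mm high, with one recess 6 mm deep, a circle 76 mm in diameter, lined in gold; the recess floor lies 4 mm above the origin and the tray's rim 10 mm above it; recess centred on the tray. Fixed to the bench. Origin: centre of its underside; z up.
- tray_square: Low dark-wood presentation tray, 66 x 66 mm and 10 mm high, with one recess 6 mm deep, a small square of 52 mm (sides along x and y), lined in gold; the recess floor lies 4 mm above the origin and the tray's rim 10 mm above it; recess centred on the tray. Fixed to the bench. Origin: centre of its underside; z up.
- tray_narrow: Low dark-wood presentation tray, 52 x 140 mm and 10 mm high, with one recess 6 mm deep, a narrow rectangle 38 mm (x) by 126 mm (y), lined in gold; the recess floor lies 4 mm above the origin and the tray's rim 10 mm above it; recess centred on the tray. Long axis y. Fixed to the bench. Origin: centre of its underside; z up.
- lacquer_jar: Bystander, to be left alone: amber glass jar with a dark lid, 48 mm in diameter, 62 mm high, loose. Origin: centre of its underside; z up.
- water_dish: Bystander, to be left alone: white porcelain bowl, 68 mm across the rim, 28 mm high, loose. Origin: centre of its underside; z up.
There are look-alikes about, which are no part of the job. Leave any green look-alike of the wrist_rest alone.

How it is judged:
By the outcome, as a careful person would: the job done as asked, in the order asked, and still so for the second after the job is handed in, with the robot touching nothing.
It also fails if it takes over 104 s, if anything falls off the work surface, if the arm or the gripper's body presses on something with over 40 N, if the wrist force passes 120 N, or if a joint passes its speed limit or range.

### The arm

A 6-joint arm with a two-finger parallel gripper is mounted at the origin on the work surface. World frame = base frame: x ahead of the robot, y to its left, z up, the work surface at z = 0. Lengths are in mm, angles in rad, forces in N, time in s.
With the tool pointing down it reaches from about 275 to 750 mm from the base axis. Payload 10.2 kg.
Tool frame: the origin (TCP) lies at the very end of the fingers, on their centre line; the grasp point (between the pads) lies 19 mm behind it; z points along the fingers, y is the line along which they close (so a half turn about z gives the same grasp; the last joint's range is limited). The gripper opens to 85 mm and grips with 20 to 120 N. Pads are 22 mm wide; open, the fingers measure 114 mm over their backs; the gripper's body (76 mm by 85 mm) begins 54 mm behind the grasp point. The pads swing forward as they close: fully open they stand 13 mm farther back than shut.
Start: joints at [1.111, 0.313, 1.498, -0, 1.331, -0.223], TCP at [123.174, 510.352, 231.294] pointing down, gripper open.
Joint ranges: [-2.94, 2.94], [-0.97, 2.17], [0.19, 2.56], [-1.23, 4.37], [0.02, 3.11], [-2.88, 2.88]. Speed limits (rad/s): [2.39, 2.39, 3.01, 3.14, 3.14, 3.14].

### API

Orientations are given as a unit quaternion [w, x, y, z].
In Python, from rig import * gives the robot as it stands. The module is installed in compiled form; this text tells all that it offers.
- The arm moves only by the shell command python3 -m crank 'ROWS' [FORCE]. ROWS is JSON, a list that holds one entry, the list of rows, each a list of 7 numbers: the shift along the tool's x, y, z in units of 25 mm (1.0 is 25 mm), then the turn, a rotation vector about the tool's x, y, z in units of 8 degrees (1.0 is 8 degrees), then the finger opening in mm, from 0 to 85.4. A call has exactly 8 rows; each row shifts and turns the commanded pose from where the row before left it, along the tool's axes as they then stand; what a row does not reach is not made up. A row lasts 1/10 s, in which the tool goes at most 50 mm and 8.59 degrees, less where a joint would pass 70% of its speed; a pose out of reach is approached as far as the arm can. A call is refused whole if a number of a shift passes 1 or a number of a turn 1, either way. A call with a gripper value outside its range is refused whole. The fingers move at their own pace and stop on an object; FORCE is the grip in N (left out, the last holds). Time passes only in rows, so rows that do not move let the fingers close, or fill a call up. It gives the time, the measured TCP pose, the force, the opening and the grip force at its end, in the units of the state.
- sense(): the state, without advancing time (a new reading comes with each control period).
- capture(name): name is "scene" or "top" or "wrist"; returns the picture (420x560x3 uint8, blue, green, red); there is no depth.
- camera_model(name): a dict with "fx", "fy", "cx", "cy" (pixels), "k1" (the pictures are not rectified: a ray, as slopes to the right and down, at radius r is drawn at 1 + k1 r^2 times it, then the intrinsics apply), "world_from_camera" (4x4, takes a point from camera to world coordinates); the wrist camera has in their place "T_tool_cam" (4x4, takes a point from camera to tool coordinates, whose origin is the TCP and whose axes are the flange's). Camera axes: x right, y up, looking along -z (the intrinsics and any distortion apply to the point x, -y, -z); pixel columns grow to the right and rows downward; lengths in mm; the calibration is good to about 2 mm. A picture is of the moment at which its call begins: read the wrist's pose just before it. camera_model takes no time and is no camera call.
- finish_job(): hands the job in; it is judged then, once.
The state is a dict: "time_s": time; "joints": joint angles; "dq": joint speeds; "tau": joint torques, N m; "eef_pos": TCP position; "ee_rot": TCP orientation; "force": force on the tool from outside, world axes, zero at the start; "wrist_torque": the same for the moment, N m; "grip_width": opening from 0.0 (shut) to 1.0 (fully open); "grip_force": force on a finger pad.
Only numpy, scipy, OpenCV 4.12 (cv2) and the standard library are available. Lean on these libraries where they do the work, as an engineer would, in place of code of your own. Each camera call takes 0.05 s, during which the arm holds its last target. There are 200 camera calls.

## Working session

There is one attempt and no reset: what is moved stays moved. The work goes in short steps, Python scripts to look and compute and a shell command to move; the robot and the scene stay as the last step left them, time stands still between calls to the robot, and variables do not carry over. Pictures are saved under pics/ and viewed, at most 14 in all, crops included, and the job is handed in when it is done.

```bash
mkdir -p pics; python3 - <<'E'
from rig import *
import cv2
for n in("top","scene"):
    cv2.imwrite(f"pics/{n}0.png",cv2.resize(capture(n),(800,600),interpolation=cv2.INTER_CUBIC))
    print(camera_model(n))
print(camera_model("wrist"));print(sense())
E
```

```text
{'fx': 394.82125395929097, 'fy': 394.82125395929097, 'cx': 279.50843977149566, 'cy': 205.22212938218928, 'k1': -0.08999371669493937, 'world_from_camera': array([[-1.93063521e-02,  9.83064990e-01, -1.82237456e-01,
         2.66049879e+02],
       [-9.99729191e-01, -1.66126963e-02,  1.62961209e-02,
         1.83732257e+01],
       [ 1.29926904e-02,  1.82502723e-01,  9.83119497e-01,
         1.00810437e+03],
       [ 0.00000000e+00,  0.00000000e+00,  0.00000000e+00,
         1.00000000e+00]])}
{'fx': 381.0366644052122, 'fy': 381.0366644052122, 'cx': 284.8457056384023, 'cy': 212.88687776628765, 'k1': 0.01976942545533444, 'world_from_camera': array([[-8.58663064e-01, -3.97914420e-01,  3.23050857e-01,
         7.18574715e+02],
       [ 5.12540160e-01, -6.65926113e-01,  5.42074715e-01,
         5.28210675e+02],
       [-5.71343979e-04,  6.31036074e-01,  7.75753277e-01,
         7.84066997e+02],
       [ 0.00000000e+00,  0.00000000e+00,  0.00000000e+00,
         1.00000000e+00]])}
{'fx': 363.68736793448676, 'fy': 363.68736793448676, 'cx': 279.46913923094655, 'cy': 206.69549045926348, 'k1': -
[... 365 characters left out ...]
000e+00]])}
{'time_s': 0.1, 'joints': array([ 1.11057001e+00,  3.13367522e-01,  1.49832031e+00, -1.19864766e-06,
        1.33098475e+00, -2.23375165e-01]), 'dq': array([ 0.00106249, -0.00066403, -0.00308265, -0.00033973,  0.00028611,
        0.00135516]), 'tau': array([ 3.16449587e-03, -4.12896001e+01, -2.60140711e+01, -1.26368350e-04,
        3.02287248e-03,  1.77145296e-05]), 'eef_pos': array([123.09064795, 510.14874148, 230.82122938]), 'ee_rot': array([-1.80439033e-04,  1.18148798e-01,  9.92995755e-01, -5.08923747e-04]), 'force': array([-0.50073947,  0.36417225, -0.39622017]), 'wrist_torque': array([0.00748479, 0.01052442, 0.0060246 ]), 'grip_force': 0.0, 'grip_width': 0.9963127238874971}
```

View pics/top0.png

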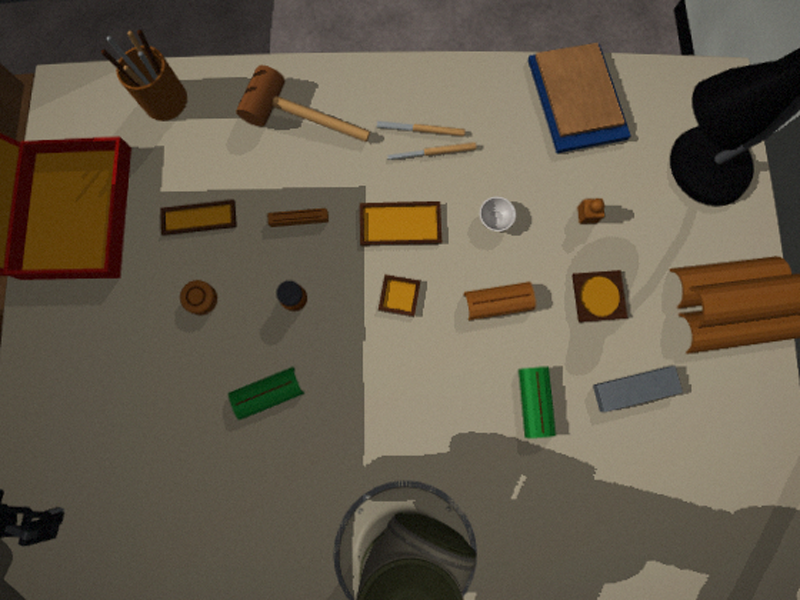

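View pics/scene0.png

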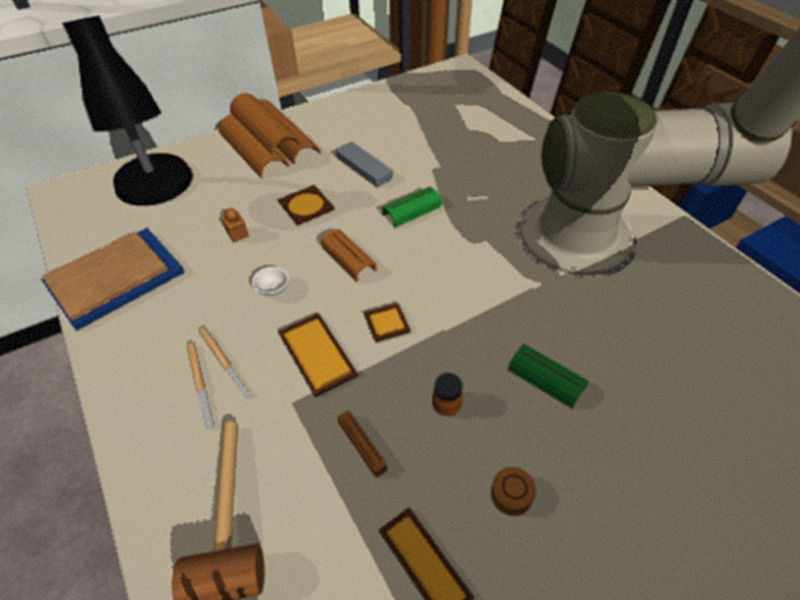

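Both views show all pieces. The carvings in the top view (800 px scale): paperweight (298,217), paste box (198,297), wrist rest (501,300), seal (592,211). The trays: narrow (198,217), wide (401,223), square (401,295), round (600,296). The green arches, jar and dish are the bystanders. Next I enlarge both views to measure.

```bash
cat > h.py <<'E'
import numpy as np, cv2
from scipy.spatial.transform import Rotation as R
from rig import *
def ray(cm,u,v,T=None):
    xd,yd=(u-cm["cx"])/cm["fx"],(v-cm["cy"])/cm["fy"]
    x,y=xd,yd
    for _ in range(20):
        s=1+cm["k1"]*(x*x+y*y); x,y=xd/s,yd/s
    T=cm["world_from_camera"] if T is None else T
    return T[:3,3],T[:3,:3]@np.array([x,-y,-1.])
def onz(cm,u,v,z,T=None):
    o,d=ray(cm,u,v,T); return o+d*(z-o[2])/d[2]
def tri(a,b):
    (o,d),(p,e)=a,b
    s=np.linalg.lstsq(np.c_[d,-e],p-o,rcond=None)[0]
    A,B=o+s[0]*d,p+s[1]*e
    return (A+B)/2,np.linalg.norm(A-B)
def pose(q):
    T=np.eye(4);w=q["ee_rot"];T[:3,:3]=R.from_quat([w[1],w[2],w[3],w[0]]).as_matrix();T[:3,3]=q["eef_pos"];return T
def wristT(q): return pose(q)@camera_model("wrist")["T_tool_cam"]
def crop(im,x0,y0,w,h,s,name):
    c=cv2.resize(im[y0:y0+h,x0:x0+w],None,fx=s,fy=s,interpolation=cv2.INTER_CUBIC)
    for x in range(-(-x0//10)*10,x0+w,10):
        cv2.line(c,(int((x-x0+.5)*s),0),(int((x-x0+.5)*s),6 if x%50 else 14),(255,255,0),1)
        if x%20==0: cv2.putText(c,str(x),(int((x-x0+.5)*s)-10,24),0,.36,(255,0,255),1)
    for y in range(-(-y0//10)*10,y0+h,10):
        cv2.line(c,(0,int((y-y0+.5)*s)),(6,int((y-y0+.5)*s)),(255,255,0),1)
        if y%20==0: cv2.putText(c,str(y),(8,int((y-y0+.5)*s)+4),0,.36,(255,0,255),1)
    cv2.imwrite(f"pics/{name}.png",c)
E
python3 - <<'E'
from h import *
t=capture("top");s=capture("scene");cv2.imwrite("pics/rt.png",t);cv2.imwrite("pics/rs.png",s)
crop(t,108,132,176,100,4.5,"tL");crop(t,270,132,176,100,4.5,"tR");crop(s,140,120,250,187,3.2,"sA");crop(s,220,270,170,127,4.5,"sB")
cm=camera_model("top")
hsv=cv2.cvtColor(t,cv2.COLOR_BGR2HSV)
m=cv2.inRange(hsv,(5,110,40),(30,255,255));m[:130]=0;m[235:]=0;m[:,:108]=0;m[:,450:]=0
# gold vs brown
for nm,mm,z in(("gold",cv2.inRange(hsv,(17,150,60),(30,255,255))&(m),4),("brown",m&~cv2.inRange(hsv,(17,150,60),(30,255,255)),20)):
    n,l,st,c=cv2.connectedComponentsWithStats(mm)
    for i in range(1,n):
        if st[i,4]>60:
            cn=cv2.findContours((l==i).astype(np.uint8),0,1)[0][0]
            b=cv2.boxPoints(cv2.minAreaRect(cn)); w=np.array([onz(cm,*p,z) for p in b])
            e=[w[1]-w[0],w[2]-w[1]];L=[np.linalg.norm(x) for x in e];k=int(np.argmax(L))
            print(nm,st[i,4],c[i].round(1),onz(cm,*c[i],z).round(1),np.round(L,1),"long ang",np.degrees(np.arctan2(e[k][1],e[k][0])).round(1))
E
```

```text
gold 592 [138.4 151.8] [604.  376.7   4. ] [125.3  37.3] long ang -84.6
gold 1210 [280.  155.9] [585.1  -2.1   4. ] [136.2  66.6] long ang -90.8
gold 611 [419.6 206.8] [ 441.7 -366.4    4. ] [71. 74.] long ang -137.8
gold 399 [279.2 206.3] [449.3   2.6   4. ] [52.7 52.1] long ang -10.1
brown 291 [413.2 147.3] [ 600.1 -357.2   20. ] [49.5 47.8] long ang -90.2
brown 447 [279.7 155.6] [581.   -1.2  20. ] [150.2  80.1] long ang -89.5
brown 427 [208.1 151.8] [594.5 186.2  20. ] [111.5  28.1] long ang -85.7
brown 544 [419. 207.] [ 438.5 -358.7   20. ] [92.6 91.5] long ang -83.7
brown 238 [279.1 206.3] [446.5   3.   20. ] [65.1 65.3] long ang -101.5
brown 474 [138.6 207.8] [448.7 362.9  20. ] [65.7 59.8] long ang -91.0
brown 948 [350.1 210.1] [ 433.6 -177.9   20. ] [125.5  52.3] long ang -81.9
brown 71 [207.9 211.4] [436.4 184.3  20. ] [46.9 30.6] long ang -47.0
```

View pics/tL.png

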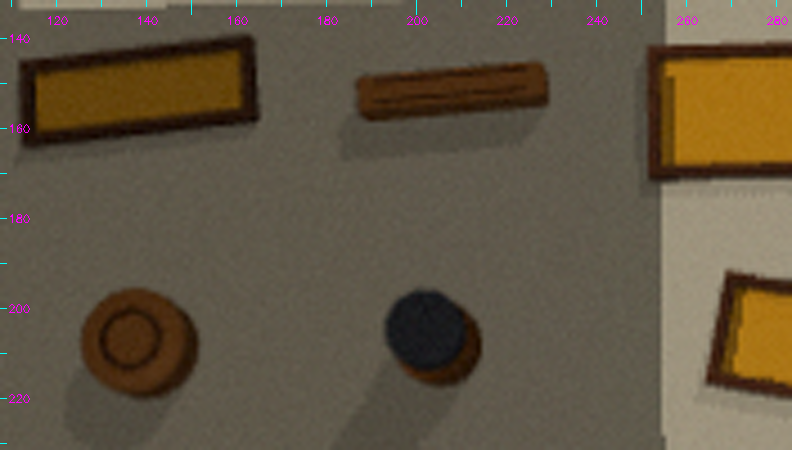

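View pics/tR.png

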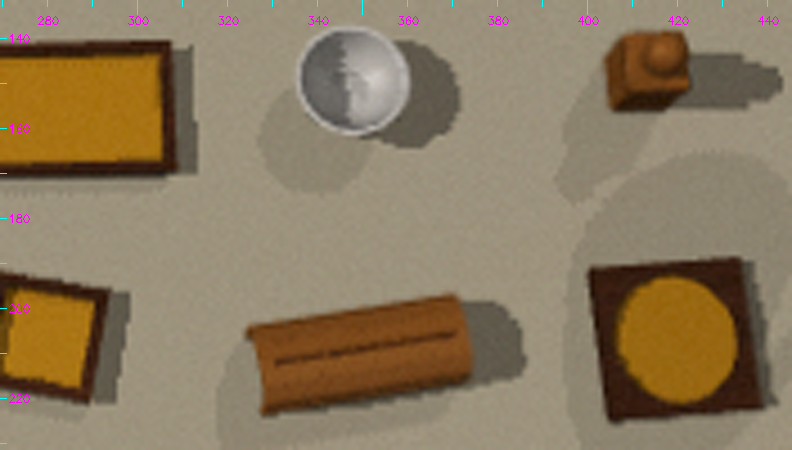

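View pics/sA.png

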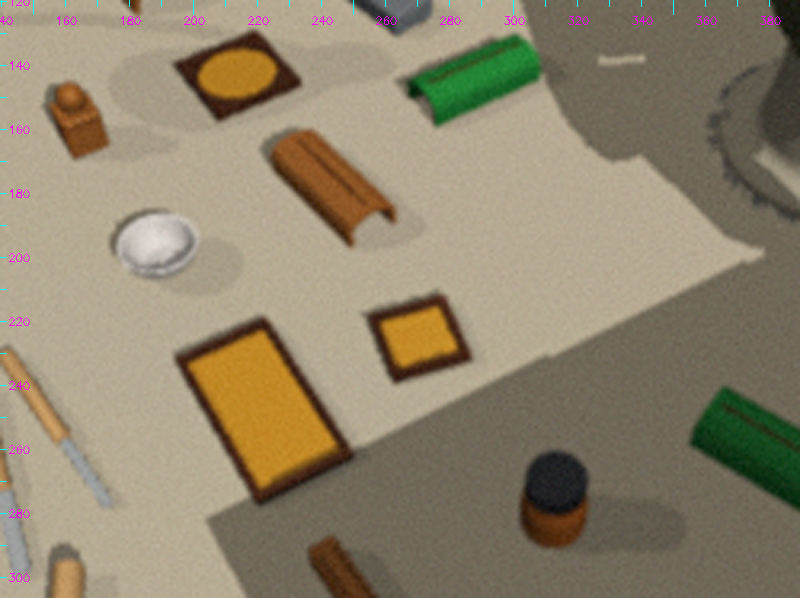

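View pics/sB.png

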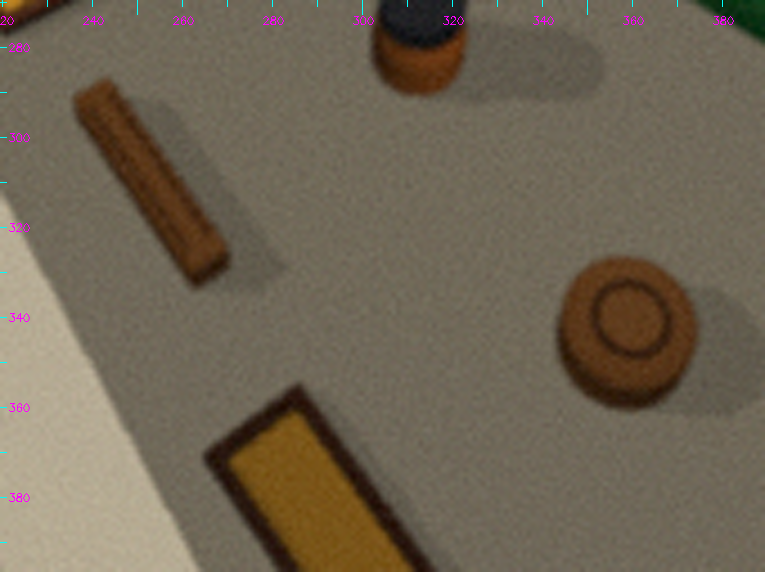

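Positions (raw pixels). Top view: box ring (136.6,207.1), wrist-rest groove (331.1,211.9)–(370.6,205.5), knob (416.8,143.7), paperweight top (208,150.3). Scene view: box ring (359.9,340.2), groove (253.6,183.3)–(238.9,163.3), knob (161.4,149.5), paperweight (253.1,308.4). The tray corners are read off the same crops.

```bash
cat >> h.py <<'E'
def plan(x,y,z,phi):
    "units to type: first turn in place by rz, then shift in tool axes"
    q=sense();T=pose(q);cur=np.degrees(np.arctan2(T[1,1],T[0,1]))
    dp=(phi-cur+90)%180-90
    a=np.radians(cur+dp);ty=np.array([np.cos(a),np.sin(a)]);tx=np.array([-ty[1],ty[0]])
    d=np.array([x,y])-T[:2,3]
    print("rz",round(-dp/8,2),"tx",round(d@tx/25,2),"ty",round(d@ty/25,2),"tz",round((T[2,3]-z)/25,2),"| tilt",T[:2,2].round(4),"pos",T[:3,3].round(1),"phi",round(cur,1),"t",round(q["time_s"],1))
E
python3 - <<'E'
from h import *
t=camera_model("top");s=camera_model("scene")
L=lambda x,y:(108+x/4.5-.5,132+y/4.5-.5);Rr=lambda x,y:(270+x/4.5-.5,132+y/4.5-.5);A=lambda x,y:(140+x/3.2-.5,120+y/3.2-.5);B=lambda x,y:(220+x/4.5-.5,270+y/4.5-.5)
for n,p,q in[("box",L(131,340),B(632,318)),("gr+y",Rr(277,362),A(365,204)),("gr-y",Rr(455,333),A(318,140)),("knob",Rr(663,55),A(70,96)),("pw",L(452,84.5),B(151,175)),
 ("sq",(279.3,206.4),A(418.8,336)),("round",Rr(676,338.5),A(237.8,75.5)),("wide",(279.9,155.9),A(263.8,408.8))]:
    P,e=tri(ray(t,*p),ray(s,*q));print(n,P.round(1),e.round(1))
def ang(n,p,q,z):
    a,b=onz(t,*p,z),onz(t,*q,z);d=b-a;print(n,a.round(1),b.round(1),"ang",np.degrees(np.arctan2(d[1],d[0])).round(1))
ang("pw far edge",L(357,77),L(543,62),24);ang("gr",Rr(277,362),Rr(455,333),32)
ang("narrow far",L(22,62),L(250,37),10);ang("narrow near",L(26,146),L(258,119),10)
ang("wide far",L(650,46),Rr(170,41),10);ang("wide near",L(650,180),Rr(175,172),10)
ang("sq far",L(730,271),Rr(108,291),10);ang("sq near",L(707,383),Rr(90,403),10)
ang("seal near bottom",Rr(610,109),Rr(682,109),2);ang("seal left",Rr(606,70),Rr(610,109),2);ang("round far",Rr(588,268),Rr(741,258),10)
ang("seal nt",Rr(620,94),Rr(690,84),42)
plan(449,363,120,76)
E
```

```text
box [447.  361.9  38.2] 0.5
gr+y [ 426.8 -126.4   36.1] 0.2
gr-y [ 433.5 -220.6   40.1] 18.4
knob [ 597.3 -353.1   60.3] 2.7
pw [596.1 186.8  24.1] 3.1
sq [447.9   2.3  11.4] 0.4
round [ 441.1 -365.2    7.5] 0.5
wide [583.4  -1.3   7.1] 1.8
pw far edge [603.1 241.5  24. ] [610.1 133.2  24. ] ang -86.3
gr [ 427.6 -127.1   32. ] [ 442.4 -228.7   32. ] ang -81.7
narrow far [622.2 447.   10. ] [634.3 309.5  10. ] ang -85.0
narrow near [570.  440.9  10. ] [583.3 302.6  10. ] ang -84.5
wide far [623.8  71.7  10. ] [624.7 -75.5  10. ] ang -89.6
wide near [541.9  72.1  10. ] [544.4 -75.7  10. ] ang -89.0
sq far [487.   26.5  10. ] [474.2 -34.8  10. ] ang -101.8
sq near [422.1  40.5  10. ] [409.5 -22.9  10. ] ang -101.2
seal near bottom [ 582.5 -339.3    2. ] [ 582.2 -383.6    2. ] ang -90.4
seal left [ 607.  -338.9    2. ] [ 582.5 -339.3    2. ] ang -179.2
round far [ 483.5 -315.3   10. ] [ 488.2 -407.8   10. ] ang -87.1
seal nt [ 578.9 -331.7   42. ] [ 584.7 -373.9   42. ] ang -82.2
rz 0.05 tx -14.07 ty -2.56 tz 4.44 | tilt [-0.0003 -0.0007] pos [123.1 510.2 231. ] phi 76.4 t 0.2
```

```bash
python3 -m crank '[[[-1,-0.18,0.25,0,0,0,85],[-1,-0.18,0.25,0,0,0,85],[-1,-0.18,0.25,0,0,0,85],[-1,-0.18,0.25,0,0,0,85],[-1,-0.18,0.25,0,0,0,85],[-1,-0.18,0.25,0,0,0,85],[-1,-0.18,0.25,0,0,0,85],[-1,-0.18,0.25,0,0,0,85]]]' 25
python3 -m crank '[[[-1,-0.18,0.25,0,0,0,85],[-1,-0.18,0.25,0,0,0,85],[-1,-0.18,0.25,0,0,0,85],[-1,-0.18,0.25,0,0,0,85],[-1,-0.18,0.25,0,0,0,85],[-1,-0.18,0.25,0,0,0,85],[0,0,0,0,0,0,85],[0,0,0,0,0,0,85]]]'
python3 - <<'E'
from h import *
plan(447.5,362,7,76.4)
q=sense();w=capture("wrist");crop(w,0,0,560,420,1.4,"w1");np.save("w1T.npy",wristT(q))
E
```

```text
time_s: 1.0
eef_pos: [310.0, 427.9, 180.9]
ee_rot: [-0.0, 0.118, 0.993, -0.0]
force: [-1.0, -0.0, 0.3]
grip_width: 0.997
grip_force: 0.0
time_s: 1.8
eef_pos: [448.5, 366.9, 143.5]
ee_rot: [-0.0, 0.118, 0.993, -0.0]
force: [0.6, -0.1, 0.1]
grip_width: 1.0
grip_force: 0.0
rz -0.0 tx -0.01 ty -0.2 tz 5.46 | tilt [-0.0009 -0.0002] pos [448.5 366.9 143.5] phi 76.4 t 1.8
```

View pics/w1.png

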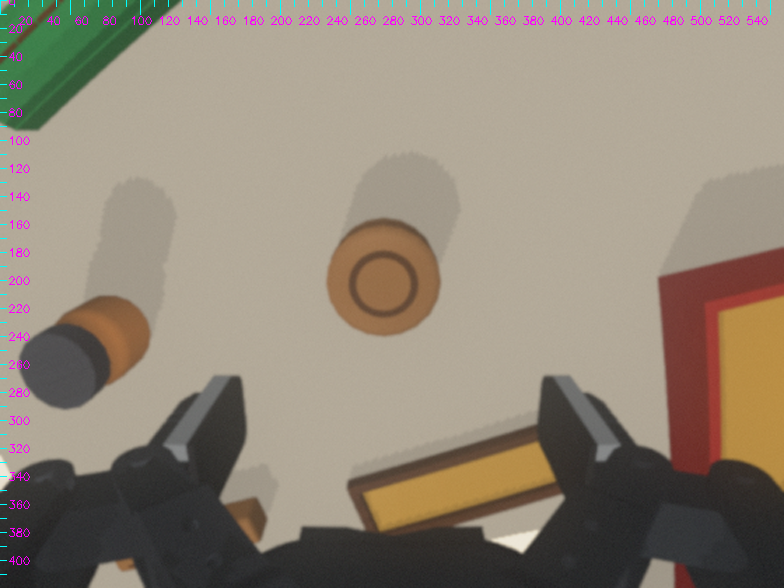

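Wrist view: the box's ring is centred at about (383,284), which is raw (273.1,202.4). The jar is well clear on the left.

```bash
python3 - <<'E'
from h import *
w=camera_model("wrist");T=np.load("w1T.npy")
print(onz(w,273.1,202.4,34,T)); print(tri(ray(w,273.1,202.4,T),ray(camera_model("top"),136.6,207.1)))
print("narrow corner",onz(w,347/1.4-.5,481/1.4-.5,10,T))
E
```

```text
[446.34288731 361.89567343  34.        ]
(array([446.61671911, 362.23194074,  36.21566623]), np.float64(1.7295108168974291))
narrow corner [575.8893156  305.26954933  10.        ]
```

```bash
python3 -m crank '[[[0.03,-0.21,0.8,0,0,0,85],[0,0,0.8,0,0,0,85],[0,0,0.8,0,0,0,85],[0,0,0.8,0,0,0,85],[0,0,0.8,0,0,0,85],[0,0,0.8,0,0,0,85],[0,0,0.5,0,0,0,85],[0,0,0.16,0,0,0,85]]]' 30
python3 -m crank '[[[0,0,0,0,0,0,45],[0,0,0,0,0,0,45],[0,0,0,0,0,0,45],[0,0,0,0,0,0,45],[0,0,0,0,0,0,45],[0,0,0,0,0,0,45],[0,0,0,0,0,0,45],[0,0,0,0,0,0,45]]]' 30
python3 -c "
from h import *
plan(441.5,-365.5,110,93)"
```

```text
time_s: 2.65
eef_pos: [445.8, 362.3, 6.5]
ee_rot: [-0.001, 0.118, 0.993, -0.0]
force: [-0.0, -0.4, -0.4]
grip_width: 0.999
grip_force: 0.0
time_s: 3.45
eef_pos: [447.2, 362.5, 8.6]
ee_rot: [0.001, 0.118, 0.993, 0.001]
force: [-2.2, 0.3, 6.8]
grip_width: 0.688
grip_force: 32.9
rz -2.07 tx 1.75 ty -29.07 tz -4.06 | tilt [0.0017 0.0011] pos [447.2 362.5   8.6] phi 76.4 t 3.5
```

```bash
python3 -m crank '[[[0,0,-0.3,0,0,0,45],[0,0,-0.6,0,0,0,45],[0,0,-0.7,0,0,0,45],[0,0,-0.7,0,0,-0.5,45],[0,0,-0.7,0,0,-0.5,45],[0,0,-0.7,0,0,-0.5,45],[0,0,-0.4,0,0,-0.57,45],[0,0,0,0,0,0,45]]]'
python3 -m crank '[[[0,-0.5,0,0,0,0,45],[0,-1,0,0,0,0,45],[0,-1,0,0,0,0,45],[0,-1,0,0,0,0,45],[0,-1,0,0,0,0,45],[0,-1,0,0,0,0,45],[0,-1,0,0,0,0,45],[0,-1,0,0,0,0,45]]]'
python3 -m crank '[[[0,-1,0,0,0,0,45],[0,-1,0,0,0,0,45],[0,-1,0,0,0,0,45],[0,-1,0,0,0,0,45],[0,-1,0,0,0,0,45],[0,-1,0,0,0,0,45],[0,-1,0,0,0,0,45],[0,-1,0,0,0,0,45]]]'
python3 -m crank '[[[0,-1,0,0,0,0,45],[0,-1,0,0,0,0,45],[0,-1,0,0,0,0,45],[0,-1,0,0,0,0,45],[0,-1,0,0,0,0,45],[0,-1,0,0,0,0,45],[0,-0.5,0,0,0,0,45],[0,0,0,0,0,0,45]]]'
python3 -c "
from h import *
plan(441.5,-365.5,110,93)"
```

```text
time_s: 4.25
eef_pos: [447.4, 362.4, 112.3]
ee_rot: [0.002, -0.026, 1.0, 0.001]
force: [-0.1, 0.0, -0.3]
grip_width: 0.691
grip_force: 32.7
time_s: 5.05
eef_pos: [455.8, 173.1, 109.3]
ee_rot: [-0.001, -0.025, 1.0, -0.0]
force: [0.1, -0.3, -0.4]
grip_width: 0.689
grip_force: 32.7
time_s: 5.85
eef_pos: [465.9, -26.3, 109.3]
ee_rot: [-0.001, -0.025, 1.0, 0.0]
force: [0.7, -0.1, -1.0]
grip_width: 0.694
grip_force: 32.7
time_s: 6.65
eef_pos: [474.7, -188.2, 109.4]
ee_rot: [-0.0, -0.025, 1.0, 0.0]
force: [-0.3, -0.7, -1.6]
grip_width: 0.684
grip_force: 32.7
rz -0.02 tx 1.7 ty -7.01 tz -0.03 | tilt [-0.0008  0.0004] pos [ 474.7 -188.2  109.4] phi 92.8 t 6.7
```

```bash
python3 -m crank '[[[0.24,-1,0,0,0,0,45],[0.24,-1,0,0,0,0,45],[0.24,-1,0,0,0,0,45],[0.24,-1,0,0,0,0,45],[0.24,-1,0,0,0,0,45],[0.24,-1,0,0,0,0,45],[0.26,-1,0,0,0,0,45],[0,0,0,0,0,0,45]]]'
python3 - <<'E'
from h import *
plan(441.5,-365.5,11.5,93)
q=sense();w=capture("wrist");crop(w,0,0,560,420,1.4,"w2");np.save("w2T.npy",wristT(q))
E
```

```text
time_s: 7.45
eef_pos: [441.4, -365.4, 109.5]
ee_rot: [-0.0, -0.025, 1.0, -0.0]
force: [-0.2, 0.2, -2.1]
grip_width: 0.684
grip_force: 32.8
rz -0.02 tx -0.0 ty -0.0 tz 3.92 | tilt [-0.0003 -0.0001] pos [ 441.4 -365.4  109.5] phi 92.9 t 7.5
```

View pics/w2.png

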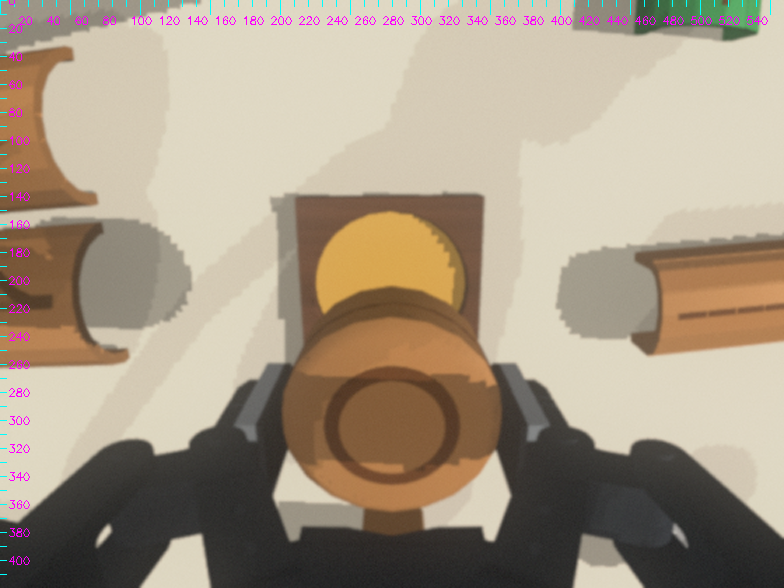

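The tray's near rim corners are at (296,197) and (484,195). The box is gripped centrally and the bamboo stack's end is at (127,352).

```bash
python3 - <<'E'
from h import *
w=camera_model("wrist");T=np.load("w2T.npy")
f=lambda u,v,z:onz(w,u/1.4-.5,v/1.4-.5,z,T).round(1)
print(f(296,197,10),f(484,195,10),"stack",f(127,352,0),f(127,352,40),"circ top",f(390,211,4))
E
```

```text
[ 397.1 -413.7   10. ] [ 391.7 -325.2   10. ] stack [ 486.5 -510.1    0. ] [ 467.7 -487.8   40. ] circ top [ 402.4 -369.     4. ]
```

```bash
python3 -m crank '[[[0.04,0,0.7,0,0,0,45],[0,0,0.8,0,0,0,45],[0,0,0.8,0,0,0,45],[0,0,0.8,0,0,0,45],[0,0,0.4,0,0,0,45],[0,0,0.2,0,0,0,45],[0,0,0.1,0,0,0,45],[0,0,0,0,0,0,45]]]'
```

```text
time_s: 8.3
eef_pos: [441.3, -364.1, 15.2]
ee_rot: [0.0, -0.026, 1.0, -0.0]
force: [0.1, 1.0, -0.2]
grip_width: 0.689
grip_force: 32.8
```

```bash
python3 -m crank '[[[0.02,-0.05,0.04,0,0,0,45],[0,0,0.04,0,0,0,45],[0,0,0.03,0,0,0,45],[0,0,0,0,0,0,45],[0,0,0,0,0,0,45],[0,0,0,0,0,0,45],[0,0,0,0,0,0,45],[0,0,0,0,0,0,45]]]'
```

```text
time_s: 9.1
eef_pos: [440.7, -365.7, 12.6]
ee_rot: [0.0, -0.026, 1.0, -0.0]
force: [-1.7, 0.8, 6.1]
grip_width: 0.689
grip_force: 33.3
```

```bash
python3 -m crank '[[[0,0,0,0,0,0,63],[0,0,0,0,0,0,66],[0,0,0,0,0,0,70],[0,0,0,0,0,0,85],[0,0,0,0,0,0,85],[0,0,-0.3,0,0,0,85],[0,0,-0.8,0,0,0,85],[0,0,-1,0,0,0,85]]]'
python3 -m crank '[[[0,0,-1,0,0,0,85],[0,0,-1,0,0,0,85],[0,0,-1,0,0,0,85],[0,0,-1,0,0,0,85],[0,0,0,0,0,0,85],[0,0,0,0,0,0,85],[0,0,0,0,0,0,85],[0,0,0,0,0,0,85]]]'
python3 - <<'E'
from h import *
plan(600,-357,150,5)
plan(435,-178,150,8)
w=capture("wrist");cv2.imwrite("pics/w3.png",w)
E
```

```text
time_s: 9.9
eef_pos: [440.3, -365.1, 65.0]
ee_rot: [-0.0, -0.026, 1.0, 0.001]
force: [0.2, -0.7, 0.3]
grip_width: 0.992
grip_force: 0.0
time_s: 10.7
eef_pos: [440.4, -365.2, 163.6]
ee_rot: [-0.001, -0.026, 1.0, 0.001]
force: [0.2, 0.4, 0.5]
grip_width: 0.997
grip_force: 0.0
rz 11.0 tx -0.23 ty 6.39 tz 0.55 | tilt [-0.0011  0.0014] pos [ 440.4 -365.2  163.6] phi 93.0 t 10.7
rz 10.62 tx 7.44 ty 0.83 tz 0.55 | tilt [-0.0011  0.0014] pos [ 440.4 -365.2  163.6] phi 93.0 t 10.7
```

View pics/w3.png

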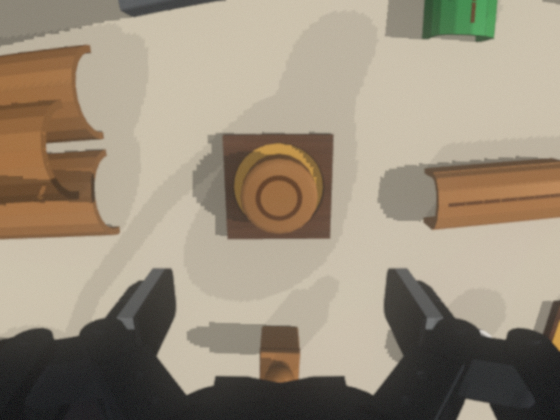

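The box sits centred in the round tray. The seal's front-face bottom edge is at about (262,327)–(299,327) and its knob at (280,372). Next is the seal.

```bash
python3 - <<'E'
from h import *
w=camera_model("wrist");T=wristT(sense());t=camera_model("top")
a,b=onz(w,262,327,0,T),onz(w,299,327,0,T);print(a,b,np.linalg.norm(a-b),np.degrees(np.arctan2(*(b-a)[1::-1])))
for p in((262,352),(299,352)):print("top edge",onz(w,*p,42,T))
print("knob wrist",onz(w,280,372,57,T),"knob top",onz(t,416.8,143.7,55))
print(tri(ray(w,280,372,T),ray(t,416.8,143.7)))
plan(600,-357,170,92.5)
E
```

```text
[ 583.1620442  -375.57753094    0.        ] [ 581.28523631 -339.17688775    0.        ] 36.44899494426062 92.95154218010892
top edge [ 579.484964   -373.85464507   42.        ]
top edge [ 577.82143192 -341.53111305   42.        ]
knob wrist [ 587.37441819 -357.6992012    57.        ] knob top [ 597.93111956 -354.23906553   55.        ]
(array([ 601.24268824, -357.8850463 ,   42.75813493]), np.float64(2.6309665447274084))
rz 0.06 tx -6.39 ty 0.05 tz -0.25 | tilt [-0.001   0.0012] pos [ 440.4 -365.2  163.7] phi 93.0 t 10.8
```

```bash
python3 - <<'E'
from h import *
t=camera_model("top");s=camera_model("scene");k=.7
for a in((693,100),(697,128),(705,75),(735,145)):
  for b in((158,113),(96,130),(127,125)):
    P,e=tri(ray(t,a[0]*k,a[1]*k),ray(s,b[0]*k,b[1]*k));print(a,b,P.round(),e.round(1))
print("base",onz(t,672*k,165*k,10))
E
```

```text
(693, 100) (158, 113) [ 664. -418.  278.] 37.8
(693, 100) (96, 130) [ 742. -487.  211.] 35.7
(693, 100) (127, 125) [ 706. -457.  236.] 4.0
(697, 128) (158, 113) [ 651. -449.  248.] 6.0
(697, 128) (96, 130) [ 727. -515.  182.] 74.4
(697, 128) (127, 125) [ 692. -488.  205.] 31.5
(705, 75) (158, 113) [ 676. -415.  297.] 74.3
(705, 75) (96, 130) [ 757. -491.  225.] 6.1
(705, 75) (127, 125) [ 719. -457.  254.] 43.5
(735, 145) (158, 113) [ 646. -539.  199.] 9.1
(735, 145) (96, 130) [ 729. -624.  120.] 79.2
(735, 145) (127, 125) [ 691. -589.  149.] 31.8
base [ 695.91799366 -534.10991392   10.        ]
```

```bash
python3 -m crank '[[[-0.8,0,0.3,0,0,0,85],[-0.8,0,0.3,0,0,0,85],[-0.8,0,0.3,0,0,0,85],[-0.8,0,0.3,0,0,0,85],[-0.8,0,0.3,0,0,0,85],[-0.8,0,0.3,0,0,0,85],[-0.8,0,0.3,0,0,0,85],[-0.8,0.05,0.3,0,0,0,85]]]'
python3 -c "
from h import *
plan(600.2,-356.5,11,93)"
```

```text
time_s: 11.55
eef_pos: [600.9, -355.7, 103.4]
ee_rot: [-0.0, -0.026, 1.0, 0.0]
force: [-0.6, -0.4, -0.3]
grip_width: 0.997
grip_force: 0.0
rz -0.0 tx 0.03 ty -0.03 tz 3.7 | tilt [-0.0009  0.0007] pos [ 600.9 -355.7  103.4] phi 93.0 t 11.6
```

```bash
python3 -m crank '[[[0.03,-0.03,0.7,0,0,0,85],[0,0,0.8,0,0,0,85],[0,0,0.8,0,0,0,85],[0,0,0.7,0,0,0,85],[0,0,0.5,0,0,0,85],[0,0,0.2,0,0,0,85],[0,0,0,0,0,0,70],[0,0,0,0,0,0,22]]]'
python3 -m crank '[[[0,0,0,0,0,0,22],[0,0,0,0,0,0,22],[0,0,0,0,0,0,22],[0,0,0,0,0,0,22],[0,0,0,0,0,0,22],[0,0,0,0,0,0,22],[0,0,0,0,0,0,22],[0,0,0,0,0,0,22]]]'
python3 -c "
from h import *
plan(449,2.5,110,78.5)"
```

```text
time_s: 12.35
eef_pos: [600.0, -356.9, 12.9]
ee_rot: [0.0, -0.026, 1.0, -0.0]
force: [0.0, -0.4, 0.2]
grip_width: 0.687
grip_force: 0.0
time_s: 13.15
eef_pos: [600.1, -357.0, 13.1]
ee_rot: [0.001, -0.026, 1.0, -0.001]
force: [-0.7, 0.7, 6.2]
grip_width: 0.419
grip_force: 30.8
rz 1.81 tx 8.79 ty 12.89 tz -3.88 | tilt [ 0.0013 -0.0011] pos [ 600.1 -357.    13.1] phi 93.0 t 13.2
```

```bash
python3 -m crank '[[[0,0,-0.2,0,0,0,22],[0,0,-0.5,0,0,0,22],[0,0,-0.8,0,0,0,22],[0,0,-0.8,0,0,0.4,22],[0,0,-0.8,0,0,0.5,22],[0,0,-0.8,0,0,0.5,22],[0,0,0,0,0,0.41,22],[0,0,0,0,0,0,22]]]'
python3 -m crank '[[[0.3,0.4,0,0,0,0,22],[0.63,0.92,0,0,0,0,22],[0.63,0.92,0,0,0,0,22],[0.63,0.92,0,0,0,0,22],[0.63,0.92,0,0,0,0,22],[0.63,0.92,0,0,0,0,22],[0.63,0.92,0,0,0,0,22],[0.63,0.92,0,0,0,0,22]]]'
python3 -m crank '[[[0.63,0.92,0,0,0,0,22],[0.63,0.92,0,0,0,0,22],[0.63,0.92,0,0,0,0,22],[0.63,0.92,0,0,0,0,22],[0.63,0.92,0,0,0,0,22],[0.63,0.92,0,0,0,0,22],[0.3,0.53,0,0,0,0,22],[0,0,0,0,0,0,22]]]'
python3 - <<'E'
from h import *
plan(449,2.5,18,78.5)
q=sense();w=capture("wrist");crop(w,0,0,560,420,1.4,"w4");np.save("w4T.npy",wristT(q))
E
```

```text
time_s: 13.95
eef_pos: [599.8, -356.7, 110.7]
ee_rot: [0.0, 0.1, 0.995, -0.0]
force: [0.2, -0.3, -1.5]
grip_width: 0.418
grip_force: 30.1
time_s: 14.75
eef_pos: [517.5, -164.5, 109.4]
ee_rot: [-0.0, 0.099, 0.995, 0.0]
force: [0.7, 0.5, -1.7]
grip_width: 0.418
grip_force: 30.1
time_s: 15.55
eef_pos: [448.1, 4.0, 109.7]
ee_rot: [-0.0, 0.099, 0.995, 0.0]
force: [1.5, 0.0, -0.7]
grip_width: 0.417
grip_force: 30.1
rz 0.02 tx -0.05 ty -0.05 tz 3.67 | tilt [-0.0003  0.0001] pos [448.1   4.  109.7] phi 78.7 t 15.6
```

View pics/w4.png

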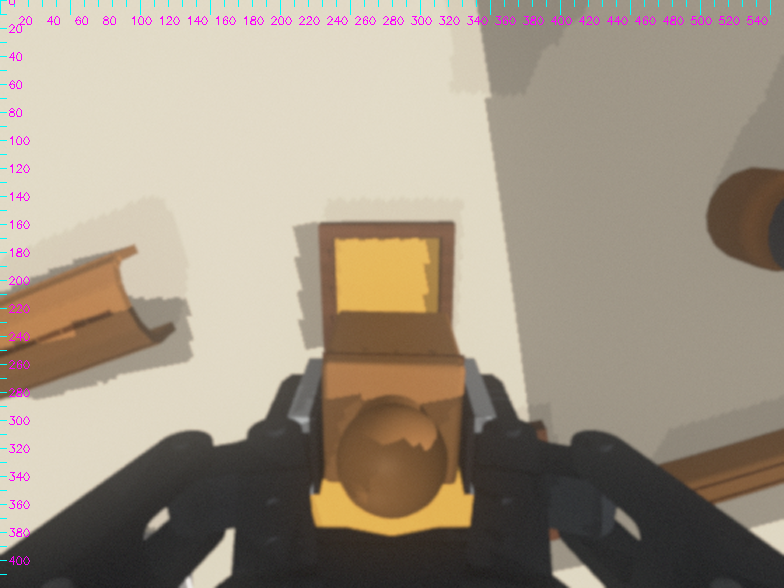

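The near rim corners are at (320,224) and (455,223), parallel to the tool. The wrist rest's near ends are at (135,248) and (172,327).

```bash
python3 - <<'E'
from h import *
w=camera_model("wrist");T=np.load("w4T.npy")
f=lambda u,v,z:onz(w,u/1.4-.5,v/1.4-.5,z,T)
a,b=f(320,224,10),f(455,223,10);print(a,b);p=np.degrees(np.arctan2(*(b-a)[1::-1]));n=np.array([np.sin(np.radians(p)),-np.cos(np.radians(p))])
c=(a+b)[:2]/2+33*n;print(p,c,"wrist rest end",f(135,248,0),f(172,327,0));plan(*c,18,p)
E
```

```text
[408.22750843 -23.78464776  10.        ] [420.44671219  39.59338896  10.        ]
79.0873454608141 [446.74036882   1.65706414] wrist rest end [ 401.98538173 -122.77644067    0.        ] [ 447.38234676 -117.14304468    0.        ]
rz -0.06 tx 0.07 ty -0.07 tz 3.67 | tilt [ 0.0003 -0.0003] pos [448.7   3.  109.7] phi 78.6 t 15.6
```

```bash
python3 -m crank '[[[0.02,-0.05,0.6,0,0,0,22],[0,0,0.8,0,0,0,22],[0,0,0.8,0,0,0,22],[0,0,0.7,0,0,0,22],[0,0,0.4,0,0,0,22],[0,0,0.2,0,0,0,22],[0,0,0.06,0,0,0,22],[0,0,0,0,0,0,22]]]'
python3 -m crank '[[[0,0,0.04,0,0,0,22],[0,0,0.03,0,0,0,22],[0,0,0.03,0,0,0,22],[0,0,0,0,0,0,22],[0,0,0,0,0,0,22],[0,0,0,0,0,0,22],[0,0,0,0,0,0,22],[0,0,0,0,0,0,22]]]'
```

```text
time_s: 16.4
eef_pos: [448.1, 1.5, 20.9]
ee_rot: [0.0, 0.1, 0.995, -0.0]
force: [-0.7, -0.4, -0.8]
grip_width: 0.418
grip_force: 30.2
time_s: 17.2
eef_pos: [447.8, 1.8, 18.1]
ee_rot: [0.0, 0.1, 0.995, 0.0]
force: [-0.1, -0.5, -0.8]
grip_width: 0.414
grip_force: 30.2
```

```bash
python3 -m crank '[[[0,0,0.03,0,0,0,22],[0,0,0.02,0,0,0,22],[0,0,0.02,0,0,0,22],[0,0,0.01,0,0,0,22],[0,0,0,0,0,0,22],[0,0,0,0,0,0,22],[0,0,0,0,0,0,22],[0,0,0,0,0,0,22]]]'
```

```text
time_s: 18.0
eef_pos: [447.8, 1.8, 17.0]
ee_rot: [0.0, 0.1, 0.995, -0.0]
force: [-5.2, 1.1, 16.3]
grip_width: 0.42
grip_force: 32.1
```

```bash
python3 -m crank '[[[0,0,-0.02,0,0,0,37],[0,0,0,0,0,0,40],[0,0,0,0,0,0,46],[0,0,0,0,0,0,85],[0,0,0,0,0,0,85],[0,0,0,0,0,0,85],[0,0,-0.3,0,0,0,85],[0,0,-0.8,0,0,0,85]]]'
python3 -m crank '[[[0,0,-1,0,0,0,85],[0,0,-1,0,0,0,85],[0,0,-1,0,0,0.8,85],[0,0,-1,0,0,1,85],[0,0,0,0,0,1,85],[0,0,0,0,0,1,85],[0,0,0,0,0,1,85],[0,0,0,0,0,1,85]]]'
python3 -m crank '[[[0,0,0,0,0,1,85],[0,0,0,0,0,1,85],[0,0,0,0,0,1,85],[0,0,0,0,0,0,85],[0,0,0,0,0,0,85],[0,0,0,0,0,0,85],[0,0,0,0,0,0,85],[0,0,0,0,0,0,85]]]'
python3 -c "
from h import *
plan(434,-178.5,120,8)"
```

```text
time_s: 18.8
eef_pos: [446.9, 1.9, 43.7]
ee_rot: [-0.001, 0.1, 0.995, 0.0]
force: [0.1, 0.3, 0.3]
grip_width: 0.992
grip_force: 0.0
time_s: 19.6
eef_pos: [447.7, 1.8, 144.6]
ee_rot: [0.0, 0.486, 0.874, 0.0]
force: [0.5, 0.5, -0.0]
grip_width: 0.994
grip_force: 0.0
time_s: 20.4
eef_pos: [447.7, 1.8, 144.1]
ee_rot: [-0.0, 0.655, 0.756, -0.0]
force: [-0.0, 0.1, 0.4]
grip_width: 0.996
grip_force: 0.0
rz 0.02 tx -7.06 ty -1.55 tz 0.96 | tilt [-0. -0.] pos [447.7   1.8 144.1] phi 8.2 t 20.4
```

```bash
python3 -m crank '[[[-0.8,-0.2,0,0,0,0,85],[-1,-0.2,0,0,0,0,85],[-1,-0.2,0,0,0,0,85],[-1,-0.2,0,0,0,0,85],[-1,-0.2,0,0,0,0,85],[-1,-0.25,0,0,0,0,85],[-1,-0.25,0,0,0,0,85],[-0.26,-0.25,0,0,0,0,85]]]'
python3 - <<'E'
from h import *
q=sense();w=capture("wrist");crop(w,0,0,560,420,1.4,"w5");np.save("w5T.npy",wristT(q))
plan(434,-178.5,5,8)
E
```

```text
time_s: 21.2
eef_pos: [429.2, -181.0, 144.0]
ee_rot: [0.0, 0.656, 0.755, -0.0]
force: [0.6, -0.4, 0.1]
grip_width: 0.994
grip_force: 0.0
rz 0.0 tx 0.06 ty 0.23 tz 5.56 | tilt [-0.0005 -0.0001] pos [ 428.5 -180.7  143.9] phi 8.0 t 21.2
```

View pics/w5.png

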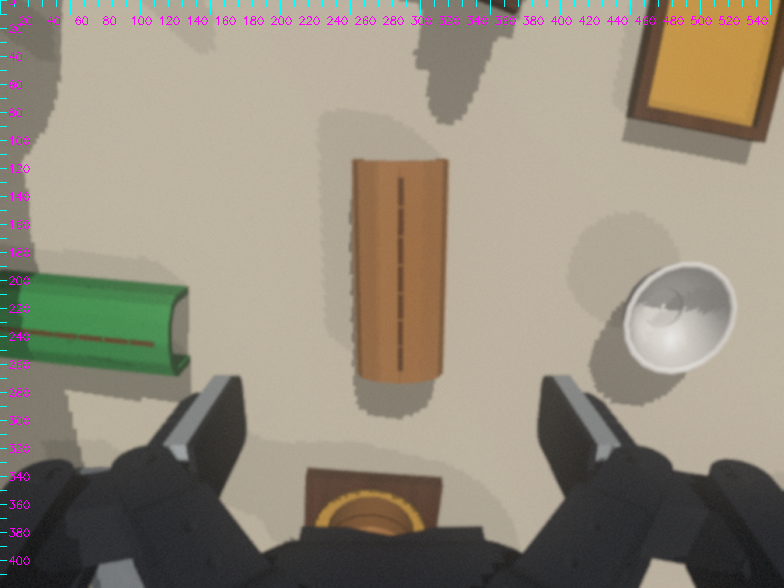

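The groove runs from (401,178) to (401,370), aligned with the tool. The body's sides are at x≈355 and 446, and its ends at rows 160 and 382.

```bash
python3 - <<'E'
from h import *
w=camera_model("wrist");T=np.load("w5T.npy")
f=lambda u,v,z:onz(w,u/1.4-.5,v/1.4-.5,z,T)
a,b=f(401,178,32),f(401,370,32);print(a,b,(a+b)/2,np.degrees(np.arctan2(*(b-a)[1::-1])))
c=(a+b)/2;plan(c[0],c[1],6,8)
E
```

```text
[ 426.02939926 -127.30939924   32.        ] [ 440.95523314 -229.40456828   32.        ] [ 433.4923162  -178.35698376   32.        ] -81.68254878925622
rz 0.0 tx 0.06 ty 0.21 tz 5.52 | tilt [-0.0005 -0.0001] pos [ 428.5 -180.7  143.9] phi 8.0 t 21.2
```

```bash
python3 -m crank '[[[0.06,0.21,0.7,0,0,0,85],[0,0,0.9,0,0,0,85],[0,0,0.9,0,0,0,85],[0,0,0.9,0,0,0,85],[0,0,0.9,0,0,0,85],[0,0,0.7,0,0,0,85],[0,0,0.4,0,0,0,85],[0,0,0.1,0,0,0,80]]]'
python3 -m crank '[[[0,0,0,0,0,0,36],[0,0,0,0,0,0,36],[0,0,0,0,0,0,36],[0,0,0,0,0,0,36],[0,0,0,0,0,0,36],[0,0,0,0,0,0,36],[0,0,0,0,0,0,36],[0,0,0,0,0,0,36]]]'
python3 -c "
from h import *
plan(585,-1.5,110,0.5)"
```

```text
time_s: 22.05
eef_pos: [434.0, -176.1, 5.9]
ee_rot: [-0.001, 0.655, 0.756, -0.0]
force: [0.1, 0.9, 0.3]
grip_width: 0.939
grip_force: 0.0
time_s: 22.85
eef_pos: [434.8, -177.1, 7.5]
ee_rot: [0.001, 0.655, 0.755, 0.0]
force: [-0.8, 2.5, 6.9]
grip_width: 0.574
grip_force: 32.0
rz 0.95 tx 6.97 ty 6.07 tz -4.1 | tilt [ 0.0014 -0.0008] pos [ 434.8 -177.1    7.5] phi 8.1 t 22.9
```

```bash
python3 -m crank '[[[0,0,-0.2,0,0,0,36],[0,0,-0.5,0,0,0,36],[0,0,-0.8,0,0,0,36],[0,0,-0.9,0,0,0.3,36],[0,0,-0.9,0,0,0.4,36],[0,0,-0.8,0,0,0.25,36],[0,0,0,0,0,0,36],[0,0,0,0,0,0,36]]]'
python3 -m crank '[[[0.5,0.43,0,0,0,0,36],[0.9,0.8,0,0,0,0,36],[0.95,0.84,0,0,0,0,36],[0.95,0.84,0,0,0,0,36],[0.95,0.84,0,0,0,0,36],[0.95,0.84,0,0,0,0,36],[0.9,0.74,0,0,0,0,36],[0.5,0.43,0,0,0,0,36]]]'
python3 -m crank '[[[0.3,0.25,0,0,0,0,36],[0.07,0.06,0,0,0,0,36],[0,0,0,0,0,0,36],[0,0,0,0,0,0,36],[0,0,0,0,0,0,36],[0,0,0,0,0,0,36],[0,0,0,0,0,0,36],[0,0,0,0,0,0,36]]]'
python3 - <<'E'
from h import *
q=sense();w=capture("wrist");crop(w,0,0,560,420,1.4,"w6");np.save("w6T.npy",wristT(q))
plan(585,-1.5,12,0.7)
E
```

```text
time_s: 23.65
eef_pos: [434.1, -176.8, 108.7]
ee_rot: [-0.0, 0.704, 0.711, -0.0]
force: [0.0, -0.4, -1.8]
grip_width: 0.573
grip_force: 31.6
time_s: 24.45
eef_pos: [577.1, -8.8, 107.1]
ee_rot: [-0.001, 0.703, 0.711, -0.001]
force: [-0.1, 0.1, -1.9]
grip_width: 0.577
grip_force: 31.6
time_s: 25.25
eef_pos: [584.5, -1.4, 109.1]
ee_rot: [0.0, 0.704, 0.71, 0.0]
force: [0.2, -0.0, -1.9]
grip_width: 0.575
grip_force: 31.6
rz -0.02 tx -0.0 ty 0.02 tz 3.88 | tilt [0.0001 0.    ] pos [584.5  -1.4 109.1] phi 0.5 t 25.3
```

View pics/w6.png

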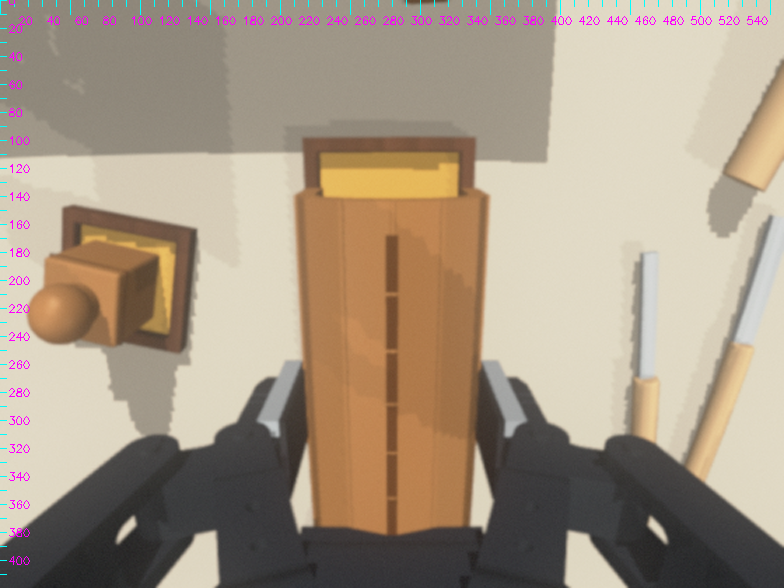

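The seal sits in the square tray. The wide tray's +y rim corners are at (303,138) and (476,137). The wrist rest is straight, with its groove at x≈392.

```bash
python3 - <<'E'
from h import *
w=camera_model("wrist");T=np.load("w6T.npy")
f=lambda u,v,z:onz(w,u/1.4-.5,v/1.4-.5,z,T)
a,b=f(303,138,10),f(476,137,10);print(a,b,np.linalg.norm(b-a));p=np.degrees(np.arctan2(*(b-a)[1::-1]));n=np.array([np.sin(np.radians(p)),-np.cos(np.radians(p))])
print("tray",p,(a+b)[:2]/2+75*n)
z=32+109-7.5+.5
a=f(391.5,236,z);print("groove end",a,"-> rest centre y",a[1]-51.5)
E
```

```text
[543.0566602   71.16490732  10.        ] [622.29587534  72.26502925  10.        ] 79.24685157910851
tray 0.7954179475006612 [583.71743399  -3.27780452]
groove end [583.97166921  49.26410411 134.        ] -> rest centre y -2.235895885380728
```

```bash
python3 -m crank '[[[0,0,0.6,0,0,-0.03,36],[0,0,0.8,0,0,0,36],[0,0,0.8,0,0,0,36],[0,0,0.8,0,0,0,36],[0,0,0.5,0,0,0,36],[0,0,0.2,0,0,0,36],[0,0,0.1,0,0,0,36],[0,0,0,0,0,0,36]]]'
python3 -m crank '[[[0,0,0.04,0,0,0,36],[0,0,0.03,0,0,0,36],[0,0,0.02,0,0,0,36],[0,0,0,0,0,0,36],[0,0,0,0,0,0,36],[0,0,0,0,0,0,36],[0,0,0,0,0,0,36],[0,0,0,0,0,0,36]]]'
```

```text
time_s: 26.1
eef_pos: [584.8, -1.4, 14.5]
ee_rot: [0.0, 0.702, 0.712, 0.0]
force: [-0.7, 0.6, -1.6]
grip_width: 0.575
grip_force: 31.5
time_s: 26.9
eef_pos: [584.5, -1.3, 11.8]
ee_rot: [0.0, 0.702, 0.712, 0.0]
force: [0.1, -0.1, -0.7]
grip_width: 0.578
grip_force: 31.5
```

```bash
python3 -m crank '[[[0,0,0.02,0,0,0,36],[0,0,0.02,0,0,0,36],[0,0,0.02,0,0,0,36],[0,0,0,0,0,0,36],[0,0,0,0,0,0,36],[0,0,0,0,0,0,36],[0,0,0,0,0,0,36],[0,0,0,0,0,0,36]]]'
```

```text
time_s: 27.7
eef_pos: [584.6, -1.3, 11.5]
ee_rot: [0.0, 0.702, 0.712, 0.0]
force: [-5.3, 0.3, 10.0]
grip_width: 0.573
grip_force: 32.9
```

```bash
python3 -m crank '[[[0,0,-0.02,0,0,0,51],[0,0,0,0,0,0,54],[0,0,0,0,0,0,60],[0,0,0,0,0,0,85],[0,0,0,0,0,0,85],[0,0,-0.3,0,0,0,85],[0,0,-0.8,0,0,0,85],[0,0,-1,0,0,0,85]]]'
python3 -m crank '[[[0,0,-1,0,0,0,85],[0,0,-1,0,0,-0.4,85],[0,0,-1,0,0,0,85],[0,0,0,0,0,0,85],[0.5,0,0,0,0,0,85],[1,0,0,0,0,0,85],[1,0,0,0,0,0,85],[1,0,0,0,0,0,85]]]'
python3 -m crank '[[[1,0,0,0,0,0,85],[1,0,0,0,0,0,85],[1,0,0,0,0,0,85],[0.6,0,0,0,0,0,85],[0.3,0,0,0,0,0,85],[0,0,0,0,0,0,85],[0,0,0,0,0,0,85],[0,0,0,0,0,0,85]]]'
python3 - <<'E'
from h import *
q=sense();w=capture("wrist");crop(w,0,0,560,420,1.4,"w7");np.save("w7T.npy",wristT(q))
plan(596,187,9,3.7)
E
```

```text
time_s: 28.5
eef_pos: [584.1, -1.2, 63.7]
ee_rot: [-0.001, 0.702, 0.712, -0.0]
force: [0.8, -0.2, 0.6]
grip_width: 0.999
grip_force: 0.0
time_s: 29.3
eef_pos: [577.5, 87.7, 137.0]
ee_rot: [-0.001, 0.682, 0.731, -0.001]
force: [-0.1, -0.2, -1.0]
grip_width: 0.998
grip_force: 0.0
time_s: 30.1
eef_pos: [571.9, 182.3, 138.2]
ee_rot: [0.0, 0.683, 0.731, -0.0]
force: [-0.8, 0.6, 0.1]
grip_width: 0.999
grip_force: 0.0
rz 0.02 tx 0.12 ty 0.97 tz 5.17 | tilt [-0.     -0.0001] pos [571.9 182.4 138.3] phi 3.9 t 30.1
```

View pics/w7.png

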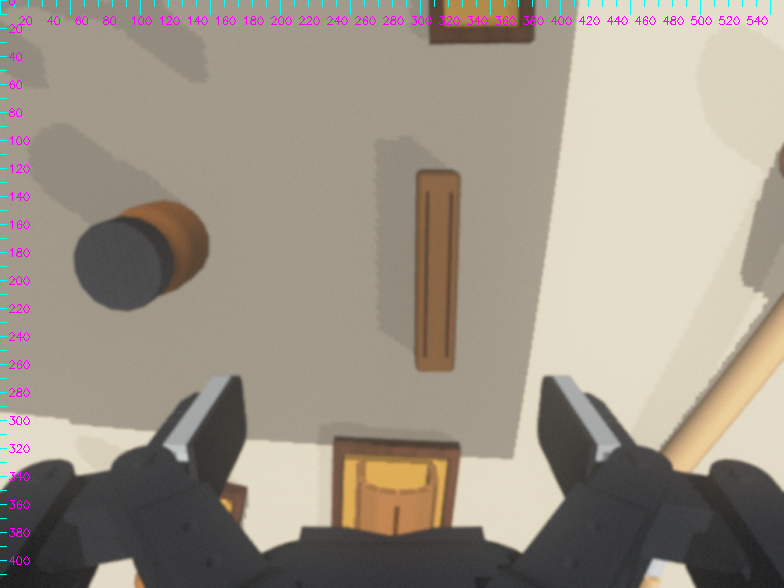

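The paperweight's grooves run (427,192)–(424,357) and (451,192)–(447,357). The narrow tray's -y rim corners are at (430,61) and (534,60). The wrist rest is seated in the wide tray.

```bash
python3 - <<'E'
from h import *
w=camera_model("wrist");T=np.load("w7T.npy")
f=lambda u,v,z:onz(w,u/1.4-.5,v/1.4-.5,z,T)
a,b=f(439,192,24),f(435.5,357,24);c=(a+b)/2;p=np.degrees(np.arctan2(*(a-b)[1::-1]));print(a,b,c,p)
e,g=f(430,61,10),f(534,60,10);print(e,g,np.linalg.norm(g-e));r=np.radians(np.degrees(np.arctan2(*(g-e)[1::-1])))
print("narrow",np.degrees(r),(e+g)[:2]/2+70*np.array([-np.sin(r),np.cos(r)]))
print(tri(ray(w,437/1.4-.5,274.5/1.4-.5,T),ray(camera_model("top"),208,150.3)))
plan(c[0],c[1],9,p-90)
E
```

```text
[592.07656308 230.48171099  24.        ] [598.53450298 141.32253822  24.        ] [595.30553303 185.9021246   24.        ] 94.1427892233305
[583.23071297 293.56628673  10.        ] [635.10852121 298.343926    10.        ] 52.09733989944868
narrow 5.261760320254734 [602.75019625 365.66013514]
(array([596.51306876, 186.73643973,  22.18154804]), np.float64(3.042221635899718))
rz -0.03 tx 0.07 ty 0.94 tz 5.17 | tilt [-0.     -0.0001] pos [571.9 182.4 138.3] phi 3.9 t 30.1
```

```bash
python3 -m crank '[[[0.07,0.94,0,0,0,0,85],[0,0,0.9,0,0,0,85],[0,0,0.9,0,0,0,75],[0,0,0.9,0,0,0,60],[0,0,0.9,0,0,0,50],[0,0,0.8,0,0,0,50],[0,0,0.5,0,0,0,50],[0,0,0.22,0,0,0,50]]]'
python3 -m crank '[[[0,0,0,0,0,0,10],[0,0,0,0,0,0,10],[0,0,0,0,0,0,10],[0,0,0,0,0,0,10],[0,0,0,0,0,0,10],[0,0,0,0,0,0,10],[0,0,0,0,0,0,10],[0,0,0,0,0,0,10]]]'
python3 -c "
from h import *
plan(603,370,110,5)"
```

```text
time_s: 30.95
eef_pos: [594.8, 186.1, 9.2]
ee_rot: [-0.0, 0.683, 0.731, -0.001]
force: [0.1, -0.0, 0.1]
grip_width: 0.582
grip_force: 0.0
time_s: 31.75
eef_pos: [595.7, 186.6, 11.3]
ee_rot: [0.001, 0.682, 0.731, 0.001]
force: [0.5, -1.4, 5.5]
grip_width: 0.249
grip_force: 31.3
rz -0.13 tx 7.28 ty 0.93 tz -3.95 | tilt [0.0018 0.0001] pos [595.7 186.6  11.3] phi 4.0 t 31.8
```

```bash
python3 -m crank '[[[0,0,-0.2,0,0,0,10],[0,0,-0.5,0,0,0,10],[0,0,-0.8,0,0,0,10],[0,0,-0.9,0,0,-0.15,10],[0,0,-0.9,0,0,0,10],[0,0,-0.7,0,0,0,10],[0,0,0,0,0,0,10],[0,0,0,0,0,0,10]]]'
python3 -m crank '[[[0.5,0.08,0,0,0,0,10],[1,0.12,0,0,0,0,10],[1,0.12,0,0,0,0,10],[1,0.12,0,0,0,0,10],[1,0.12,0,0,0,0,10],[1,0.12,0,0,0,0,10],[0.9,0.12,0,0,0,0,10],[0.5,0.08,0,0,0,0,10]]]'
python3 -m crank '[[[0.3,0.05,0,0,0,0,10],[0.08,0,0,0,0,0,10],[0,0,0,0,0,0,10],[0,0,0,0,0,0,10],[0,0,0,0,0,0,10],[0,0,0,0,0,0,10],[0,0,0,0,0,0,10],[0,0,0,0,0,0,10]]]'
python3 - <<'E'
from h import *
q=sense();w=capture("wrist");crop(w,0,0,560,420,1.4,"w8");np.save("w8T.npy",wristT(q))
plan(603,370,15,5)
E
```

```text
time_s: 32.55
eef_pos: [594.8, 186.6, 110.1]
ee_rot: [-0.0, 0.675, 0.738, -0.0]
force: [0.0, 1.0, -1.8]
grip_width: 0.248
grip_force: 30.5
time_s: 33.35
eef_pos: [600.4, 363.0, 108.7]
ee_rot: [-0.001, 0.674, 0.739, -0.001]
force: [-0.5, -0.7, -0.3]
grip_width: 0.246
grip_force: 30.4
time_s: 34.15
eef_pos: [601.9, 369.8, 110.4]
ee_rot: [-0.0, 0.675, 0.738, 0.0]
force: [0.3, 0.8, -0.5]
grip_width: 0.248
grip_force: 30.4
rz 0.02 tx 0.0 ty 0.04 tz 3.81 | tilt [0. 0.] pos [601.9 369.9 110.3] phi 5.1 t 34.2
```

View pics/w8.png

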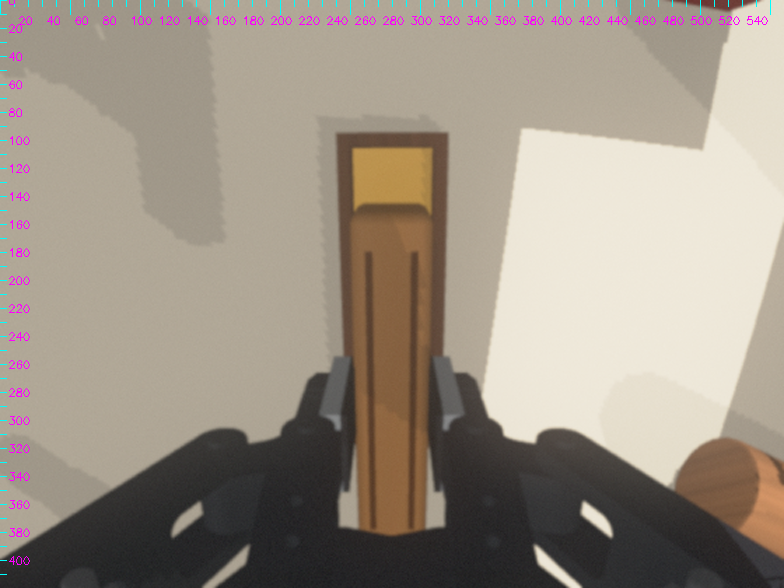

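The narrow tray's +y rim corners are at (337,133) and (448,132), with its gold end at row 149. The paperweight is straight, with its grooves starting at (368,252) and (414,252).

```bash
python3 - <<'E'
from h import *
w=camera_model("wrist");T=np.load("w8T.npy")
f=lambda u,v,z:onz(w,u/1.4-.5,v/1.4-.5,z,T)
a,b=f(337,133,10),f(448,132,10);print(a,b,np.linalg.norm(b-a));r=np.arctan2(*(b-a)[1::-1]);n=np.array([np.sin(r),-np.cos(r)])
print("tray",np.degrees(r),(a+b)[:2]/2+70*n)
g=f(391,252,24+110.3-11.0);print("pw",g,g[:2]+44.7*n)
E
```

```text
[570.02440535 442.35344002  10.        ] [620.70406609 447.35047476  10.        ] 50.92541966705338
tray 5.631184891982811 [602.23295539 375.18976757]
pw [597.72149219 413.87802944 123.3       ] [602.10766032 369.39374537]
```

```bash
python3 -m crank '[[[0.21,0.03,0.5,0,0,-0.05,10],[0,0,0.8,0,0,0,10],[0,0,0.8,0,0,0,10],[0,0,0.8,0,0,0,10],[0,0,0.5,0,0,0,10],[0,0,0.2,0,0,0,10],[0,0,0.1,0,0,0,10],[0,0,0,0,0,0,10]]]'
python3 -m crank '[[[0,0,0.03,0,0,0,10],[0,0,0.03,0,0,0,10],[0,0,0.02,0,0,0,10],[0,0,0,0,0,0,10],[0,0,0,0,0,0,10],[0,0,0,0,0,0,10],[0,0,0,0,0,0,10],[0,0,0,0,0,0,10]]]'
```

```text
time_s: 35.0
eef_pos: [602.4, 375.4, 18.2]
ee_rot: [0.0, 0.672, 0.741, 0.0]
force: [-0.7, -0.3, -1.4]
grip_width: 0.248
grip_force: 30.4
time_s: 35.8
eef_pos: [602.2, 375.2, 15.8]
ee_rot: [0.0, 0.672, 0.741, -0.0]
force: [0.2, -0.5, -1.1]
grip_width: 0.249
grip_force: 30.4
```

```bash
python3 -m crank '[[[0,0,0.02,0,0,0,10],[0,0,0.02,0,0,0,10],[0,0,0.02,0,0,0,10],[0,0,0,0,0,0,10],[0,0,0,0,0,0,10],[0,0,0,0,0,0,10],[0,0,0,0,0,0,10],[0,0,0,0,0,0,10]]]'
```

```text
time_s: 36.6
eef_pos: [602.3, 375.3, 15.4]
ee_rot: [0.0, 0.672, 0.741, 0.0]
force: [-3.7, -1.7, 6.1]
grip_width: 0.251
grip_force: 31.3
```

```bash
python3 -m crank '[[[0,0,-0.02,0,0,0,24],[0,0,0,0,0,0,28],[0,0,0,0,0,0,34],[0,0,0,0,0,0,50],[0,0,0,0,0,0,50],[0,0,0,0,0,0,50],[0,0,-0.3,0,0,0,50],[0,0,-0.8,0,0,0,50]]]'
python3 -m crank '[[[0,0,-1,0,0,0,50],[0,0,-1,0,0,0,50],[0,0,-1,0,0,0,50],[0,0,-1,0,0,0,50],[0,0,-1,0,0,0,50],[0,0,0,0,0,0,50],[0,0,0,0,0,0,50],[0,0,0,0,0,0,50]]]'
python3 - <<'E'
from h import *
q=sense();w=capture("wrist");T=wristT(q);cm=camera_model("wrist")
print(q["eef_pos"].round(1),q["time_s"])
h=cv2.cvtColor(w,cv2.COLOR_BGR2HSV)
# gold margin left/right of the bar and at the near end
g=cv2.inRange(h,(18,140,60),(30,255,255))
n,l,st,c=cv2.connectedComponentsWithStats(g)
for i in range(1,n):
    if st[i,4]>60: print(st[i],onz(cm,*c[i],4,T).round(1))
for r in(150,180,210,240): print(r,''.join('g' if g[r,x] else ('b' if h[r,x,1]>90 else '.') for x in range(220,340,2)))
t=capture("top"); ht=cv2.cvtColor(t,cv2.COLOR_BGR2HSV); d=cv2.absdiff(t,cv2.imread("pics/rt.png")).max(2)
for nm,x,y in(("jar",203,207),("dish",348,149),("green1",185,275),("green2",376,281)): print(nm,np.percentile(d[y-12:y+12,x-12:x+12],[50,90]))
E
```

```text
time_s: 37.4
eef_pos: [601.3, 374.9, 41.2]
ee_rot: [-0.001, 0.672, 0.741, -0.002]
force: [0.3, -0.2, 0.2]
grip_width: 0.584
grip_force: 0.0
time_s: 38.2
eef_pos: [601.7, 375.1, 166.0]
ee_rot: [-0.0, 0.672, 0.741, -0.001]
force: [0.7, -0.2, -0.7]
grip_width: 0.585
grip_force: 0.0
[601.7 375.1 166. ] 38.2
[ 258  111   45  141 2272] [600.3 388.1   4. ]
150 ................bbbbggggbbbbbbbbbbbbbbggggbbbb..............
180 ................bbbbggggbbbbbbbbbbbbbbgggbbbb...............
210 .................bbbggggbbbbbbbbbbbbbggggbb.b...............
240 .................bbbggggbbbbbbbbbbbbbgggbb..................
jar [ 6. 11.]
dish [52. 96.]
green1 [ 7. 12.]
green2 [10.  40.5]
```

The paperweight lies centred, with even gold on both sides. The picture differs around the dish, so I check whether that is a shadow or a shift.

```bash
python3 - <<'E'
from h import *
a=cv2.imread("pics/rt.png");b=capture("top")
print(np.round(cv2.cvtColor(a,6)[149,325:372:3]),np.round(cv2.cvtColor(b,6)[149,325:372:3]))
for nm,x,y in(("jar",203,207),("dish",348,149),("green2",376,281),("green1",185,275)):
    f=lambda im:cv2.Canny(im,60,160)
    t=f(a)[y-22:y+22,x-22:x+22].astype(np.float32);s=cv2.GaussianBlur(f(b)[y-30:y+30,x-30:x+30].astype(np.float32),(0,0),1)
    t=cv2.GaussianBlur(t,(0,0),1);m=cv2.minMaxLoc(cv2.matchTemplate(s,t,5));print(nm,round(m[1],2),np.array(m[3])-8)
for im in(a,b):
    h=cv2.cvtColor(im,cv2.COLOR_BGR2HSV)[128:175,325:372]
    m=(h[...,1]<30).astype(np.uint8);n,l,st,c=cv2.connectedComponentsWithStats(m);i=1+st[1:,4].argmax();print(st[i],c[i])
E
```

```text
[151 147 146 149  88 108  97 115 161 203 188 164 102  90  90  93] [ 96  97  96 100  94 112 104 103  93  89  80  62 102  97  96 100]
jar 0.99 [0 0]
dish 0.48 [-1  0]
green2 0.78 [0 0]
green1 0.73 [ 8 -3]
[ 11  10  25  24 480] [23.01458333 21.3125    ]
[ 11  10  25  24 467] [22.74946467 21.35974304]
```

```bash
python3 -c "
from rig import *
print(finish_job())"
```

```text
the job is handed in; nothing more can be done
None
```

All four carvings are set down upright in their matching trays, the jar and dish were left where they stood, and the job was handed in at about 38 s.

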